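# Pop a tea light out of its dispenser and trap it on the landing

### The job

Press the steel key of the tea light dispenser well down with one fingertip, without forcing it, and, with the other finger, stop the tea light that pops out while it is still on the flat landing, before it shoots down the run-off ramp. Do not pick it up or crush it, and leave the other things where they stand. Finish while still holding: one finger keeps the key down and the other keeps the tea light trapped against the spring, lying flat.

Things in the scene. Friction and masses are not known exactly. Their poses are not given: they have to be found in the camera images.
- dispenser: Low wooden tea light dispenser, fixed; place and yaw vary. Origin on the worktop below the flat landing; z up, x from the landing back to the spring housing (x 82 to 148 mm, 39 mm tall); it ejects along -x. Lane along its x axis (y = 0): tea light at rest at x = 55, gate 7 mm high at x = 33, flat landing x = 32 to -16, then a run-off ramp to x = -51. Key at y = +55.
- landing (a point): Point on the slippery wooden lane floor on the flat landing, 14 mm above the worktop, level along the lane with the key. The lane is 43 mm wide between steel rails 3 mm thick, tops 17 mm above the worktop. A fingertip held here 4 to 9 mm above the floor clears the rails and stops the tea light.
- key_top (a point): Middle of the key's top, a flat steel plate 36 mm along the lane by 34 mm across, beside the landing, 55 mm from the lane's middle line. 32 mm above the worktop at rest, it moves with the key. Pressed the recommended 10 to 11 mm, the fingertip is 7 to 8 mm above the lane floor, so the other fingertip at equal height overlaps the tea light.
- key (a joint): Travel of the key, m: 0 up, 0.013 at the bottom stop. Spring: about 1.5 N to start, 5 N at 0.010, 6 N at the stop, plus up to 2 N from gate friction. From about 0.007 the gate is open and the tea light pops; press to 0.010 or 0.011; let go, key and gate rise again.
- pusher (a joint): Travel of the steel spring pusher behind the tea light, m: 0 cocked, 0.062 fully out (about 2.4 N falling to 1.3 N). Once the gate is down it shoves the tea light along the lane; unless stopped this is over the ramp in a fraction of a second.
- tea_light_mid (a point): Middle (half-way up, 7.5 mm above its underside) of the tea light in the dispenser: round metal cup 38 mm across and 15 mm tall, 14 to 28 g, lying flat on the lane. It counts as trapped with its centre at x = -10 to 45 mm of the dispenser.
- tea_light: The same tea light; origin at the centre of its underside.
- spare_light: Another tea light of the same kind on the worktop beside the landing, on the side away from the key; bystander. Origin under its centre.
- small_cup: White espresso cup 62 x 80 x 56 mm, upside down, beside the housing on the side away from the key; bystander. Origin under its centre.
- espresso_cup: White espresso cup 62 x 80 x 56 mm; bystander. Origin under its centre.
- honey_jar: Honey jar 66 x 72 x 102 mm; bystander. Origin under its centre.
- salt_shaker: Salt shaker 44 mm across, 90 mm tall; bystander. Origin under its centre.
- lemon: Lemon 78 x 55 x 56 mm; bystander. Origin under its centre.
Mind the look-alikes: they are no part of the job. What is shaped like the tea_light but blue or red is not meant.

How it is judged:
By the outcome, as a careful person would: the job done as asked, in the order asked, and still so for the second after the job is handed in, while the arm keeps its last pose, push and grip.
It also fails if it takes over 29 s, if anything falls off the work surface, if the arm or the gripper's body presses on something with over 40 N, if the wrist force passes 120 N, or if a joint passes its speed limit or range.

### The arm

A 6-joint arm with a two-finger parallel gripper is mounted at the origin on a cart in front of the work surface, level with it; the furniture and walls round the work are solid. World frame = base frame: x ahead of the robot, y to its left, z up, the work surface at z = 0. Lengths are in m, angles in rad, forces in N, time in s.
With the tool pointing down it reaches from about 0.35 to 0.875 m from the base axis. Payload 15.5 kg.
Tool frame: the origin (TCP) lies at the very end of the fingers, on their centre line; the grasp point (between the pads) lies 19 mm behind it (manip.pinch_z is the distance from the TCP to the grasp point, in m); z points along the fingers, y is the line along which they close (so a half turn about z gives the same grasp; the last joint's range is limited). The gripper opens to 85 mm and grips with 20 to 120 N. Pads are 22 mm wide; open, the fingers measure 114 mm over their backs; the gripper's body (76 mm by 85 mm) begins 54 mm behind the grasp point. The pads swing forward as they close: fully open they stand 13 mm farther back than shut.
Start: joints at [-1.373, 0.494, 1.345, -0, 1.302, -0.096], TCP at [0.181, -0.598, 0.231] pointing down, gripper open.
Joint ranges: [-2.91, 2.91], [-0.82, 2.16], [0.22, 2.67], [-1.22, 4.37], [0.12, 2.79], [-3.08, 3.08]. Speed limits (rad/s): [1.89, 1.89, 2.57, 3.01, 3.01, 3.01].

### API

Orientations are given as a unit quaternion [w, x, y, z].
In Python, from rig import manip gives the robot as it stands. The module is installed in compiled form; this text tells all that it offers.
- The arm moves only by the tool move_arm, never from a script. Its argument "steps" is a list that holds one entry, the list of rows, each a list of 4 numbers: the shift along the tool's x, y, z scaled (see below), then the turn about the tool's z scaled (see below). A call has 1 to 12 rows; each row shifts and turns the commanded pose from where the row before left it, along the tool's axes as they then stand; what a row does not reach is not made up. The controller multiplies each number of a shift by 3 cm and each number of a turn by 6 degrees. A row lasts 1/10 s, in which the tool goes at most 50 mm and 8.59 degrees, less where a joint would pass 70% of its speed; a pose out of reach is approached as far as the arm can. A call with a number of a shift or a turn outside -1 to 1 is refused whole. A call with a gripper value outside its range is refused whole. "fingers" is the opening, from 0 (shut) to 1 (fully open), set as the call begins (left out, the last holds). The fingers move at their own pace and stop on an object; "force" is the grip in N (left out, the last holds). Time passes only in rows, so rows that do not move let the fingers close. It gives the time, the measured TCP pose, the force, the opening and the grip force at its end, in the units of the state.
- manip.sense(): the state, without advancing time (a new reading comes with each control period).
- manip.camera(name): name is "scene" or "top" or "wrist"; returns a dict with "pixels" (384x512x3 uint8, blue, green, red), "range_z" (384x512 float32, m along the optical axis (not along the pixel's ray), 0 where there is no reading), "camera_matrix" (3x3 intrinsics, pixels), "dist" ([k1, k2, p1, p2, k3] as OpenCV has them; the pictures are not rectified), "rvec" (rotation vector, rad) and "tvec" (3), from world to camera coordinates, as OpenCV has them; the wrist camera has in their place "mount" (4x4, takes a point from camera to tool coordinates, whose origin is the TCP and whose axes are the flange's). Camera axes: x right, y down, z forward; pixel columns grow to the right and rows downward; lengths in m; the calibration is good to about 2 mm. A picture is of the moment at which its call begins: read the wrist's pose just before it.
- manip.close_job(): hands the job in; it is judged then, once.
The state is a dict: "clock": time; "q": joint angles; "dq": joint speeds; "joint_torque": joint torques, N m; "position": TCP position; "eef_rot": TCP orientation; "ft_force": force on the tool from outside, world axes, zero at the start; "wrist_torque": the same for the moment, N m; "finger_gap": finger opening in m; "grasp_force": force on a finger pad.
Only numpy, scipy, OpenCV 4.12 (cv2) and the standard library are available. Lean on these libraries where they do the work, as an engineer would, in place of code of your own. Each camera call takes 0.05 s, during which the arm holds its last target. There are 200 camera calls.

## Working session

There is one attempt and no reset: what is moved stays moved. The work goes in short steps, Python scripts to look and compute and a tool call to move; the robot and the scene stay as the last step left them, time stands still between calls to the robot, and variables do not carry over. Pictures are saved under pics/ and viewed, at most 10 in all, crops included, and the job is handed in when it is done.

Besides the shell and the picture viewer there is one more tool, called after ">>>" by a JSON object that holds its "api" and its "payload", one argument or row to a line. move_arm: Moves the arm, as the interface text tells. Its arguments: {"type":"object","properties":{"steps":{"type":"array","items":{"type":"array","items":{"type":"array","items":{"type":"number","minimum":-1,"maximum":1}}}},"fingers":{"type":"number"},"force":{"type":"number"}},"required":["steps"]}

```bash
mkdir -p pics; ls
cat > h.py <<'E'
import numpy as np, cv2
from rig import manip
def shot(n,f):
    s=manip.sense(); c=manip.camera(n); cv2.imwrite('pics/'+f+'.png',c['pixels']); np.savez('pics/'+f+'.npz',pos=s['position'],rot=s['eef_rot'],**c); return c
def pts(c,R=None):
    "world points for all pixels from depth"
    h,w=c['range_z'].shape
    u,v=np.meshgrid(np.arange(w),np.arange(h))
    n=cv2.undistortPoints(np.stack([u,v],-1).reshape(-1,1,2).astype(float),c['camera_matrix'],c['dist']).reshape(h,w,2)
    z=c['range_z']; P=np.dstack([n*z[...,None],z])
    M=cv2.Rodrigues(c['rvec'])[0]
    return (P-c['tvec'].reshape(3))@M
def ray(c,uv,zp):
    n=cv2.undistortPoints(np.array(uv,float).reshape(-1,1,2),c['camera_matrix'],c['dist']).reshape(-1,2)
    M=cv2.Rodrigues(c['rvec'])[0]; o=-M.T@c['tvec'].reshape(3)
    d=np.c_[n,np.ones(len(n))]@M
    return o+d*((zp-o[2])/d[:,2])[:,None]
E
python3 - <<'E'
from h import *
a=shot('scene','s1');b=shot('top','t1');
print(manip.sense())
cv2.imwrite('pics/both.png',cv2.resize(np.vstack([a['pixels'],b['pixels']]),None,fx=.78,fy=.78))
E
```

```text
pics
{'clock': 0.1, 'q': array([-1.37250300e+00,  4.94128748e-01,  1.34604442e+00,  1.50117337e-05,
        1.30251505e+00, -9.54642242e-02]), 'dq': array([-0.0003842 , -0.00162438, -0.00128354,  0.00017539, -0.00066698,
       -0.00038222]), 'joint_torque': array([ 2.44516006e-03, -8.83586884e+01, -3.84557819e+01,  9.44275007e-05,
        5.18975401e-03,  2.12343917e-05]), 'position': array([ 0.18093599, -0.59790714,  0.23076348]), 'eef_rot': array([-5.47430387e-04,  9.89232834e-01,  1.46349241e-01, -2.09248657e-05]), 'ft_force': array([ 0.03516657, -0.39834462,  0.78659063]), 'wrist_torque': array([ 0.00451885, -0.00439073,  0.00285602]), 'grasp_force': 0.0, 'finger_gap': 0.08537887351440625}
```

View pics/both.png

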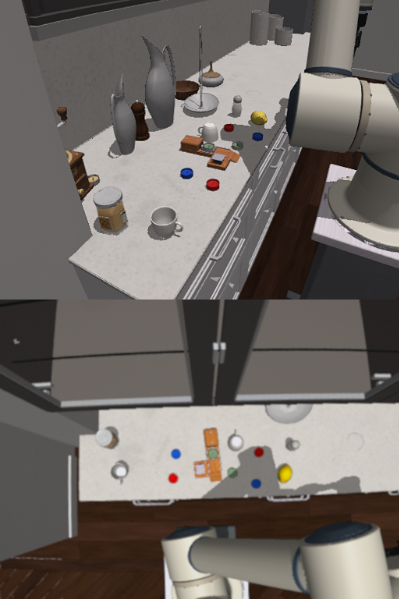

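Both views show the dispenser: about (209,155) in the half-scale top picture, with its key on the left, the housing at the top and the landing towards the robot. The pictures are scaled by 0.78. I'll zoom in there.

Run:
```python
from h import *
b=dict(np.load('pics/t1.npz'));a=dict(np.load('pics/s1.npz'))
x0,y0=230,155; k=7
cv2.imwrite('pics/c1.png',cv2.resize(b['pixels'][y0:y0+80,x0:x0+100],None,fx=k,fy=k,interpolation=cv2.INTER_CUBIC))
x0,y0=220,150
cv2.imwrite('pics/c2.png',cv2.resize(a['pixels'][y0:y0+70,x0:x0+100],None,fx=k,fy=k,interpolation=cv2.INTER_CUBIC))
P=pts(b)
hsv=cv2.cvtColor(b['pixels'],cv2.COLOR_BGR2HSV)
for uv in [(270,178),(270,210),(256,210),(278,235),(250,240)]: print(uv,P[uv[1],uv[0]].round(4),hsv[uv[1],uv[0]])
```

```text
(270, 178) [ 0.5868 -0.032   0.0403] [ 14 183 191]
(270, 210) [ 0.4941 -0.0295  0.0134] [ 14 186 195]
(256, 210) [0.4951 0.0123 0.0166] [ 12 153 150]
(278, 235) [ 4.19e-01 -5.14e-02 -2.00e-04] [ 17  11 205]
(250, 240) [0.4065 0.0331 0.001 ] [ 19  13 214]
```

View pics/c1.png

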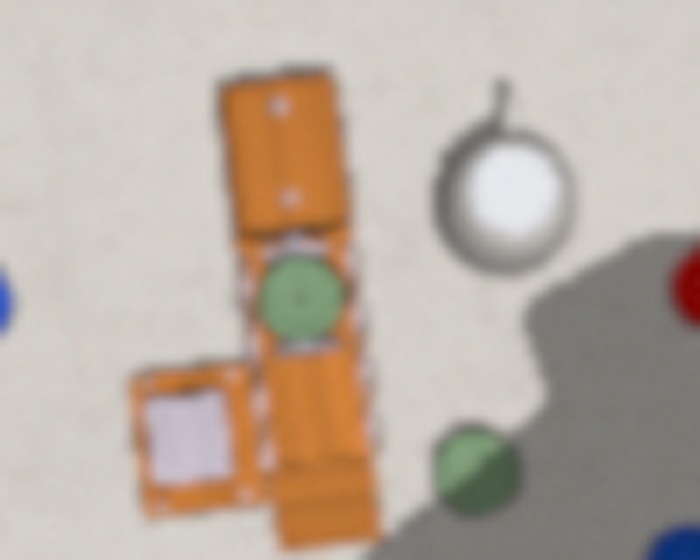

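Crop of the top view (7x): tea light at (302,298), key plate at (188,438), landing around (315,410), spare light at (477,470). The yaw is about 6°. Next I'll compute a rough frame and a move to a viewing pose.

Run:
```python
from h import *
b=dict(np.load('pics/t1.npz'))
f=lambda p:(p[0]/7+230-.43,p[1]/7+155-.43)
t=ray(b,f((302,298)),.029)[0];k=ray(b,f((188,438)),.032)[0];h=ray(b,f((285,155)),.039)[0]
print(t,k,h,'yaw',np.degrees(np.arctan2(*(h-t)[[1,0]])))
yaw=np.arctan2(*(h-t)[[1,0]]); ex=np.array([np.cos(yaw),np.sin(yaw)]);ey=np.array([-ex[1],ex[0]])
print('origins',t[:2]-.055*ex,k[:2]-.055*ey)
O=t[:2]-.055*ex; T=np.r_[O+.0275*ey,.20]
s=manip.sense(); from scipy.spatial.transform import Rotation as Ro
q=s['eef_rot'];R=Ro.from_quat(np.r_[q[1:],q[0]]).as_matrix(); print(R.round(3))
print('tool delta m',R.T@(T-s['position']),'T',T)
w=manip.camera('wrist');print(w['mount'],w['camera_matrix'])
```

```text
[ 0.53091029 -0.03842972  0.029     ] [0.47289319 0.01146029 0.032     ] [ 0.59078691 -0.03296862  0.039     ] yaw 5.21129145941554
origins [ 0.47613764 -0.0434253 ] [ 0.47788877 -0.04331237]
[[ 0.957  0.29  -0.   ]
 [ 0.29  -0.957  0.001]
 [ 0.    -0.001 -1.   ]]
tool delta m [ 0.44864005 -0.47215779  0.03133109] T [ 0.47363984 -0.01603897  0.2       ]
[[ 3.75453819e-05 -9.59852949e-01 -2.80503682e-01  7.14052199e-02]
 [ 9.99998637e-01  4.99051856e-04 -1.57385123e-03 -2.26940313e-04]
 [ 1.65065162e-03 -2.80503241e-01  9.59851659e-01 -1.41293042e-01]
 [ 0.00000000e+00  0.00000000e+00  0.00000000e+00  1.00000000e+00]] [[337.28515045   0.         253.60586006]
 [  0.         337.28515045 189.70353731]
 [  0.           0.           1.        ]]
```

>>> {"api": "move_arm", "payload": {
  "steps": [
    [[0.75,-0.79,0,0],[0.75,-0.79,0,0],[0.75,-0.79,0,0],[0.75,-0.79,0,0],[0.75,-0.79,0,0],[0.75,-0.79,0,0],[0.75,-0.79,0,0],[0.75,-0.79,0,0],[0.75,-0.79,0,0],[0.75,-0.79,0,0]]
  ],
  "fingers": 0.49
}}

```text
clock: 1.15
position: [0.328, -0.3049, 0.2312]
eef_rot: [-0.0, 0.989, 0.146, -0.0]
ft_force: [0.3, 0.4, 0.4]
finger_gap: 0.0415
grasp_force: 0.0
```

>>> {"api": "move_arm", "payload": {
  "steps": [
    [[0.75,-0.79,0,0],[0.75,-0.79,0,0],[0.75,-0.79,0,0],[0.75,-0.79,0,0],[0.75,-0.79,0,0],[0.75,-0.79,0,0],[0.75,-0.79,0,0],[0.75,-0.79,0,0],[0.75,-0.79,0,0],[0.75,-0.79,0,0],[0,0,0,0.95],[0,0,0,0.95]]
  ]
}}

```text
clock: 2.35
position: [0.4746, -0.0132, 0.2311]
eef_rot: [-0.0, 0.999, 0.046, -0.0]
ft_force: [-0.9, -0.4, -0.6]
finger_gap: 0.042
grasp_force: 0.0
```

>>> {"api": "move_arm", "payload": {
  "steps": [
    [[0,0,0,0],[0,0,0,0],[0,0,0,0]]
  ]
}}

```text
clock: 2.65
position: [0.4744, -0.0144, 0.2313]
eef_rot: [0.0, 0.999, 0.048, -0.0]
ft_force: [-0.1, -0.1, -0.5]
finger_gap: 0.0414
grasp_force: 0.0
```

Run:
```python
from h import *
w=shot('wrist','w1')
cv2.imwrite('pics/w1b.png',cv2.resize(w['pixels'],None,fx=1.5,fy=1.5))
s=manip.sense();print(s['position'],s['eef_rot'],s['ft_force'],s['finger_gap'])
```

```text
[ 0.47438435 -0.01440487  0.23128874] [ 2.01096685e-07  9.98840132e-01  4.81496573e-02 -1.61424453e-05] [ 0.29945406 -0.15440737 -0.08866349] 0.04142435385225592
```

View pics/w1b.png

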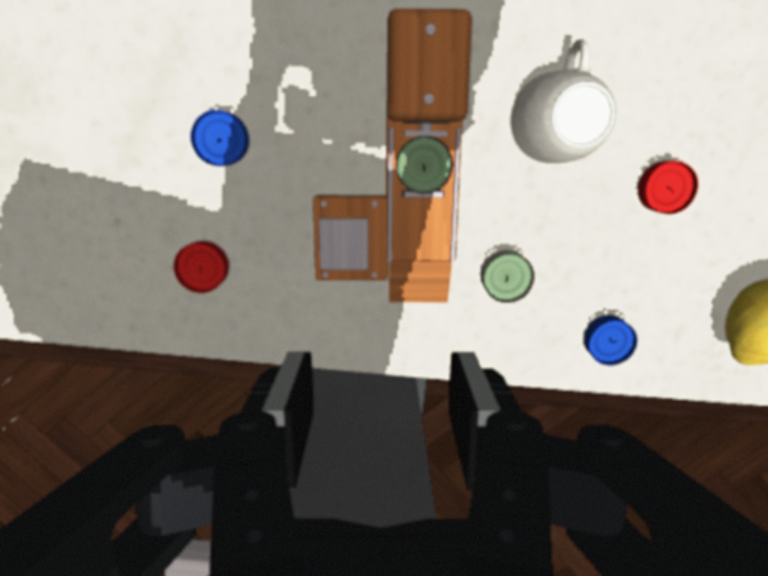

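The wrist view shows the key plate at (344,244), tea light at (424,165), spare light at (507,276) and fingertips at (298,352) and (465,352), in 1.5x pixels. The tips are about 8 mm thick, so I want a gap of about 47 mm. Now the precise measurement.

```bash
cat >> h.py <<'E'
from scipy.spatial.transform import Rotation as Ro
def wristify(w):
    q=w['rot'];R=Ro.from_quat(np.r_[q[1:],q[0]]).as_matrix()
    T=np.eye(4);T[:3,:3]=R;T[:3,3]=w['pos'];W=np.linalg.inv(T@w['mount'])
    w['rvec']=cv2.Rodrigues(W[:3,:3])[0];w['tvec']=W[:3,3];w['R']=R;return w
E
python3 - <<'E'
from h import *
w=wristify(dict(np.load('pics/w1.npz')))
hsv=cv2.cvtColor(w['pixels'],cv2.COLOR_BGR2HSV);P=pts(w)
def blob(m,u,v,name,z):
    n,l,st,c=cv2.connectedComponentsWithStats(m.astype(np.uint8),connectivity=4)
    i=l[v,u];mm=(l==i).astype(np.uint8);cn=max(cv2.findContours(mm,0,1)[0],key=cv2.contourArea)
    r=cv2.minAreaRect(cn);bp=ray(w,cv2.boxPoints(r),z);ctr=bp.mean(0)
    e1,e2=bp[1]-bp[0],bp[2]-bp[1]
    print(name,'area',st[i,4],'c',ctr.round(4),'sides',[(round(float(np.hypot(e[0],e[1])),4),round(float(np.degrees(np.arctan2(e[1],e[0]))),2)) for e in(e1,e2)],'depth z',np.median(P[mm>0][:,2]).round(4));return ctr
H,S,V=cv2.split(hsv)
k=blob((S<70)&(V<190),229,163,'key',.032)
t=blob((H>40)&(H<90)&(S>40),283,110,'tea',.029)
sp=blob((H>35)&(H<90)&(S>40),338,184,'spare',.015)
# housing by height
hm=((P[...,2]>.034)&(P[...,2]<.046)&(H<25)&(S>90))
hc=blob(hm,286,45,'housing',.039)
for y in (0,): pass
d=(hc-t)[:2];print('yaw h-t',np.degrees(np.arctan2(d[1],d[0])))
d=(t-k)[:2];print('t-k',d,'expected in disp (55,-55) yaw',np.degrees(np.arctan2(d[1],d[0]))+45,np.hypot(*d))
E
```

```text
key area 1084 c [0.4724 0.0116 0.032 ] sides [(0.0325, -84.47), (0.0346, -174.85)] depth z 0.0307
tea area 1020 c [ 0.5305 -0.037   0.029 ] sides [(0.0344, -84.33), (0.0341, -172.38)] depth z 0.0226
spare area 799 c [ 0.4565 -0.1088  0.015 ] sides [(0.035, -84.35), (0.0344, -169.67)] depth z 0.0086
housing area 3881 c [ 0.5904 -0.032   0.039 ] sides [(0.0646, 4.65), (0.0489, -85.19)] depth z 0.0375
yaw h-t 4.788356898793216
t-k [ 0.05811967 -0.04867079] expected in disp (55,-55) yaw 5.056394768164395 0.07580727031178186
```

>>> {"api": "move_arm", "payload": {
  "steps": [
    [[0,0.05,0.8,0.08],[0,0,0.8,0],[0,0,0.8,0],[0,0,0.8,0],[0,0,0.8,0],[0,0,0.8,0],[0,0,0.8,0],[0,0,0,0],[0,0,0,0],[0,0,0,0]]
  ],
  "fingers": 0.55
}}

```text
clock: 3.7
position: [0.4752, -0.0159, 0.0643]
eef_rot: [0.0, 0.999, 0.043, 0.001]
ft_force: [-0.6, -0.5, 0.3]
finger_gap: 0.047
grasp_force: 0.0
```

Run:
```python
from h import *
shot('wrist','w2');w=wristify(dict(np.load('pics/w2.npz')))
cv2.imwrite('pics/w2b.png',cv2.resize(w['pixels'],None,fx=1.5,fy=1.5))
P=pts(w);L=(P-w['pos'])@w['R']   # tool coords
m=(w['range_z']>0)&(L[...,2]<.012)&(L[...,2]>-.03)&(abs(L[...,0])<.03)&(abs(L[...,1])<.06)
for sg in(-1,1):
    q=L[m&(sg*L[...,1]>0)];
    if len(q): print(sg,len(q),'zmax',np.percentile(q[:,2],[90,98,100]).round(4)); e=q[q[:,2]>np.percentile(q[:,2],80)];print(e.min(0).round(4),e.max(0).round(4))
s=manip.sense();print(s['position'],s['eef_rot'],s['ft_force'],s['finger_gap'])
```

```text
-1 1357 zmax [-0.0078 -0.0036 -0.001 ]
[-0.0113 -0.037  -0.0108] [ 0.0116 -0.0238 -0.001 ]
1 1376 zmax [-0.0077 -0.0037 -0.001 ]
[-0.0111  0.0228 -0.011 ] [ 0.0115  0.0359 -0.001 ]
[ 0.47529263 -0.01585335  0.06441177] [1.88226878e-04 9.99059356e-01 4.33537454e-02 9.05525841e-04] [-0.50091934 -0.35095174  0.56289428] 0.04663944140722624
```

View pics/w2b.png

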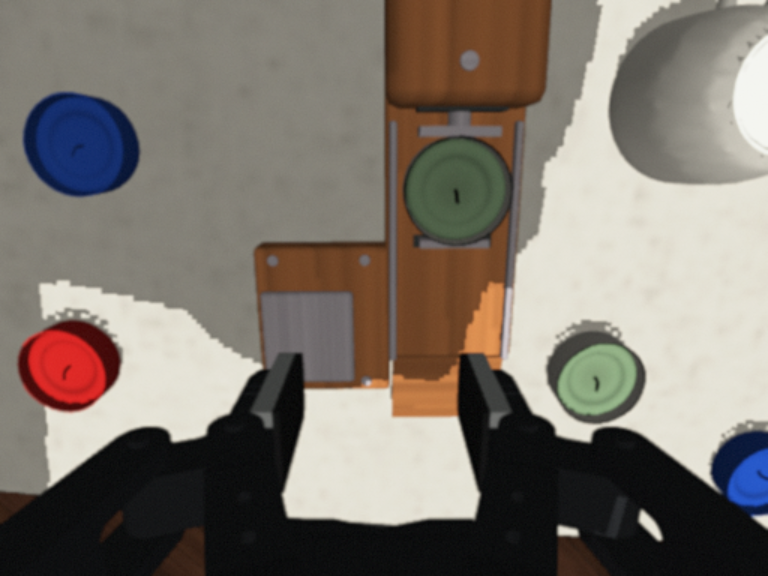

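The wrist view shows the key plate at columns 262–353, tea light at (458,190) and rails at columns 393 and 517. I'll check lateral alignment in the tool frame.

Run:
```python
from h import *
w=wristify(dict(np.load('pics/w2.npz')))
f=lambda uv,z:((ray(w,np.array([uv],float)/1.5-.17,z)[0]-w['pos'])@w['R']).round(4)
print('key L,R,top',f((262,330),.032),f((353,330),.032),f((307,293),.032))
print('tea',f((458,190),.029),'rails',f((393,300),.017),f((509,300),.017),'gate',f((452,243),.021),'landing end',f((447,355),.014))
```

```text
key L,R,top [ 0.0032 -0.0442  0.0323] [ 0.0032 -0.0107  0.0324] [ 0.0175 -0.027   0.0324]
tea [0.0538 0.0262 0.0354] rails [0.01   0.0043 0.0474] [0.01   0.0499 0.0474] gate [0.0335 0.026  0.0434] landing end [-0.0148  0.0268  0.0503]
```

Aligned to within 1 mm: key at y = −27, lane at y = +27. Now I descend to just above the key.

>>> {"api": "move_arm", "payload": {
  "steps": [
    [[0,0,0.3,0],[0,0,0.3,0],[0,0,0.3,0],[0,0,0,0],[0,0,0,0]]
  ]
}}

```text
clock: 4.25
position: [0.4743, -0.0157, 0.0359]
eef_rot: [-0.0, 0.999, 0.043, -0.001]
ft_force: [0.3, -0.2, -0.4]
finger_gap: 0.0467
grasp_force: 0.0
```

>>> {"api": "move_arm", "payload": {
  "steps": [
    [[0,0,0.07,0],[0,0,0.07,0],[0,0,0,0],[0,0,0,0]]
  ]
}}

```text
clock: 4.65
position: [0.4746, -0.0157, 0.0321]
eef_rot: [-0.0, 0.999, 0.043, 0.0]
ft_force: [0.2, -0.6, -0.3]
finger_gap: 0.047
grasp_force: 0.0
```

>>> {"api": "move_arm", "payload": {
  "steps": [
    [[0,0,0.07,0],[0,0,0,0],[0,0,0,0],[0,0,0,0]]
  ]
}}

```text
clock: 5.05
position: [0.4746, -0.0157, 0.03]
eef_rot: [0.0, 0.999, 0.043, 0.0]
ft_force: [-0.6, -0.6, -0.1]
finger_gap: 0.0468
grasp_force: 0.0
```

>>> {"api": "move_arm", "payload": {
  "steps": [
    [[0,0,0.05,0],[0,0,0,0],[0,0,0,0]]
  ]
}}

```text
clock: 5.35
position: [0.4747, -0.0157, 0.0285]
eef_rot: [0.0, 0.999, 0.043, 0.0]
ft_force: [-0.2, -0.2, 1.2]
finger_gap: 0.0469
grasp_force: 0.5
```

>>> {"api": "move_arm", "payload": {
  "steps": [
    [[0,0,0.05,0],[0,0,0,0],[0,0,0,0]]
  ]
}}

```text
clock: 5.65
position: [0.4747, -0.0157, 0.027]
eef_rot: [0.0, 0.999, 0.043, 0.0]
ft_force: [0.9, 1.2, 2.1]
finger_gap: 0.0468
grasp_force: 0.8
```

Run:
```python
from h import *
print([manip.sense()[k].round(3) for k in('position','ft_force','wrist_torque')])
shot('wrist','w3');w=wristify(dict(np.load('pics/w3.npz')))
print([manip.sense()[k].round(3) for k in('position','ft_force','wrist_torque')])
cv2.imwrite('pics/w3b.png',cv2.resize(w['pixels'][150:310,120:392],None,fx=2.5,fy=2.5))
```

```text
[array([ 0.475, -0.016,  0.027]), array([0.898, 1.192, 2.134]), array([ 0.125, -0.109,  0.007])]
[array([ 0.475, -0.016,  0.027]), array([0.349, 0.571, 2.048]), array([ 0.067, -0.102,  0.074])]
```

View pics/w3b.png

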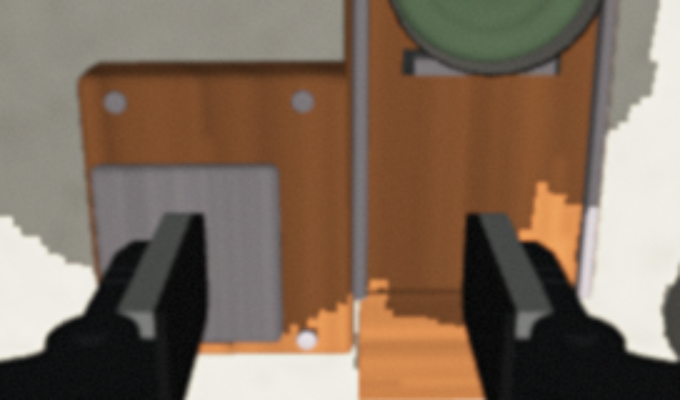

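The left finger is on the key and the right one over the landing. Contact came at TCP z of about 0.029, so I press on to about 0.0183.

>>> {"api": "move_arm", "payload": {
  "steps": [
    [[0,0,0.09,0],[0,0,0.1,0],[0,0,0.1,0],[0,0,0,0],[0,0,0,0],[0,0,0,0],[0,0,0,0]]
  ]
}}

```text
clock: 6.4
position: [0.4746, -0.0157, 0.0182]
eef_rot: [-0.0, 0.999, 0.043, 0.0]
ft_force: [0.5, 0.4, 4.7]
finger_gap: 0.0468
grasp_force: 3.3
```

Run:
```python
from h import *
shot('wrist','w4');w=wristify(dict(np.load('pics/w4.npz')))
s=manip.sense();print(s['clock'],[s[k].round(3) for k in('position','ft_force','wrist_torque')])
cv2.imwrite('pics/w4b.png',cv2.resize(w['pixels'][110:310,120:392],None,fx=2.5,fy=2.5))
P=pts(w);L=(P-w['pos'])@w['R'];hsv=cv2.cvtColor(w['pixels'],cv2.COLOR_BGR2HSV);H,S,V=cv2.split(hsv)
m=(H>40)&(H<90)&(S>40);m[:,340:]=0
q=P[m];print(m.sum(),np.median(q,0).round(4),'tool',np.median(L[m],0).round(4),np.percentile(q[:,2],[5,50,95]).round(4))
k=(S<70)&(V<190)&(V>60);k[:,:150]=0;k[:,235:]=0;k[:210]=0;k[245:]=0
print('key z',np.percentile(P[k][:,2],[10,50,90]).round(4),k.sum())
k3=wristify(dict(np.load('pics/w3.npz')));print('key z before same px',np.percentile(pts(k3)[k][:,2],[10,50,90]).round(4))
```

```text
6.45 [array([ 0.475, -0.016,  0.018]), array([0.027, 0.264, 4.55 ]), array([ 0.233,  0.009, -0.054])]
5603 [ 0.502  -0.0343  0.0232] tool [ 0.0256  0.0212 -0.005 ] [0.0212 0.0232 0.0997]
key z [0.0185 0.0195 0.0205] 2096
key z before same px [0.0272 0.0281 0.0292]
```

View pics/w4b.png

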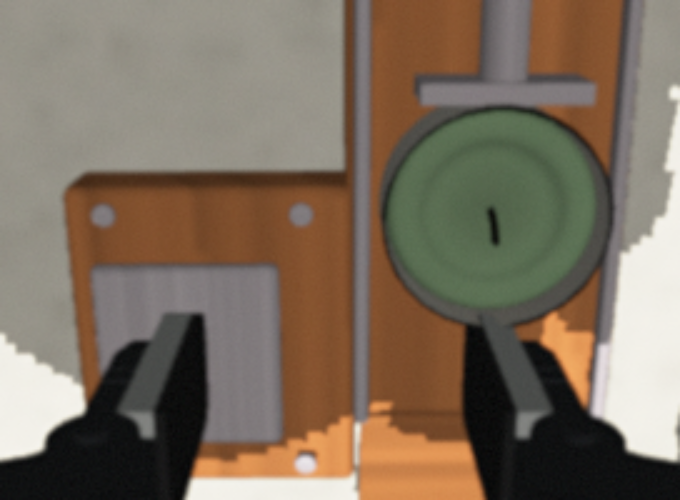

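The tea light lies flat, held between pusher and right finger at (497,215), centre about x = 28 mm. The key is down about 10.5 mm at 4.6 N. Handing in.

```bash
python3 -c "
from rig import manip
print(manip.close_job())"
```

```text
the job is handed in; nothing more can be done
None
```

The job is handed in after about 6.5 s on the robot's clock: one finger holds the key down about 10.5 mm (4.6 N), and the other traps the tea light flat on the landing against the spring; the judge's result was not shown.

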